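# Close the packed spectacle case

### The arm

A 6-joint arm with a two-finger parallel gripper is mounted at the origin on the work surface. World frame = base frame: x ahead of the robot, y to its left, z up, the work surface at z = 0. Lengths are in m, angles in degrees, forces in N, time in s.
With the tool pointing down it reaches from about 0.25 to 0.775 m from the base axis. Payload 4 kg.
Tool frame: the origin (TCP) lies on the centre line of the jaws, within the pads' length; the fingertips stand 19 mm ahead of it and the grasp point (between the pads) is the TCP; z points along the fingers, y is the line along which they close (so a half turn about z gives the same grasp; the last joint's range is limited). The gripper opens to 94 mm and grips with 3 to 60 N. Pads are 16 mm wide; open, the fingers measure 119 mm over their backs; the gripper's body (75 mm by 177 mm) begins 78 mm behind the grasp point.
Start: joints at [60.212, 4.996, 78.535, -0, 96.463, -5.907], TCP at [0.223, 0.503, 0.225] pointing down, gripper open.
Joint ranges: [-177.83, 177.83], [-43.37, 116.18], [15.69, 146.23], [-61.86, 241.86], [9.47, 152.12], [-147.06, 147.06]. Speed limits (degrees/s): [159.86, 159.86, 180, 180, 180, 180].

### API

Orientations are given as a 3x3 rotation matrix whose columns are the frame's x, y, z axes.
In Python, from plant import get_obs, optics, order gives the robot as it stands.
- The arm moves only by the shell command python3 -m handwheel 'ROWS' [FORCE]. ROWS is JSON, a list of rows, each a list of 7 numbers: the opening, from 0 (shut) to 1 (fully open), then the shift along the world's x, y, z in units of 2 cm (1.0 is 2 cm), then the turn, a rotation vector about the world's x, y, z in units of 4 degrees (1.0 is 4 degrees). In form: [[claw, dx, dy, dz, ax, ay, az], ...]. A call has 1 to 5 rows; each row shifts and turns the commanded pose from where the row before left it; what a row does not reach is not made up. A row lasts 1/12 s, in which the tool goes at most 41.7 mm and 7.16 degrees, less where a joint would pass 70% of its speed; a pose out of reach is approached as far as the arm can. A call with a number of a shift or a turn outside -1 to 1 is refused whole. A call with a gripper value outside its range is refused whole. The fingers move at their own pace and stop on an object; FORCE is the grip in N (left out, the last holds). Time passes only in rows, so rows that do not move let the fingers close. It gives the time, the measured TCP pose, the force, the opening and the grip force at its end, in the units of the state.
- get_obs(): the state, without advancing time (a new reading comes with each control period).
- optics.read_camera(name): name is "scene" or "top" or "wrist"; returns the picture (480x640x3 uint8, red, green, blue); there is no depth.
- optics.camera_model(name): a dict with "camera_matrix" (3x3 intrinsics, pixels), "world_to_cam" (4x4, takes a point from world to camera coordinates); the wrist camera has in their place "hand_eye" (4x4, takes a point from camera to tool coordinates, whose origin is the TCP and whose axes are the flange's). Camera axes: x right, y down, z forward; pixel columns grow to the right and rows downward; lengths in m; the calibration is good to about 2 mm. A picture is of the moment at which its call begins: read the wrist's pose just before it. camera_model takes no time and is no camera call.
- order.sign_off(): hands the job in; it is judged then, once.
The state is a dict: "time": time; "qpos": joint angles; "dq": joint speeds; "joint_torque": joint torques, N m; "eef_pos": TCP position; "tool_rot": TCP orientation; "contact_force": force on the tool from outside, world axes, zero at the start; "wrist_torque": the same for the moment, N m; "grip_width": finger opening in m; "gripper_force": force on a finger pad.
Only numpy, scipy, OpenCV 4.12 (cv2) and the standard library are available. Lean on these libraries where they do the work, as an engineer would, in place of code of your own. Each camera call takes 0.05 s, during which the arm holds its last target. There are 200 camera calls.

### The job

One of the three open spectacle cases has the spectacles in it and is ready to close: find the lid of that case's size in the rack, draw it out by its end from under the bar, set it down on the bench clear of the rack and let go of it, then take it again across its middle and lower it between the uprights onto its case. Press it down until it is fully home, with no gap left between lid and case. Leave the other lids, the contents of the cases and everything else on the bench where they are.

Things in the scene. Friction and masses are not known exactly. Their poses are not given: they have to be found in the camera images.
- spectacles: A folded pair of black-framed spectacles, 130 x 26 x 19 mm, lying along its x axis inside one of the three case bottoms. Origin: centre of its underside.
- sprayer: A small grey lens-spray bottle lying along x in another case bottom, 95 x 24 x 18 mm. Origin: under its middle.
- driver: A small screwdriver lying along x in the remaining case bottom, 105 x 12 x 12 mm. Origin: under its middle.
- jig: Fixed aluminium base plate, 200 (x) x 305 (y) x 6 mm thick, carrying the three case bottoms side by side (their long sides along its x, 96 mm apart centre to centre along its y, in any order). Origin: centre of its underside, on the bench.
- rack: Fixed lid rack: bar 56 (x) x 305 (y) mm, underside 32 mm and top 40 mm above the bench, on four legs 50 x 8 mm at y = -144, -48, 48, 144 mm. In each gap (centres y = -96, 0, 96 mm) a lid lies flat on the bench along the rack's x, in any order, its middle under the bar, both ends sticking out. Origin: on the bench under the bar's centre.
- bottle: Bystander: slender clear bottle, 40 mm across and 150 mm tall, standing between rack and jig. Origin: centre of its underside.
- mug: Bystander: white mug, 72 mm across without its handle, 85 mm tall. Origin: centre of its underside.
- jar: Bystander: small screw jar with a steel cap, 40 mm across, 50 mm tall. Origin: centre of its underside.
- parts_tray: Bystander: grey open parts tray, 100 x 130 x 35 mm. Origin: centre of its underside.
- case_slim: Red bottom of the slim case, fixed, 156 (x) x 48 (y) mm, open on top, rim 28 mm above its origin (centre of underside). A pale neck, 145 x 37 mm, inside it stands to 51 mm; under a pressed lid (6 N) it slides 6 mm down and stays. Four uprights 32 x 5 mm, 85 mm tall, flank the corners, 3.5 mm off the long sides; the middle 92 mm of each long side is open for fingers.
- lid_slim: Red lid of the slim case, loose, 70 g: 156 (x) x 48 (y) x 20 mm tall, hollow below (walls 2.5 mm, top 3 mm). It fits over the neck with 3 mm play. Origin: centre of its open lower edge, which stands 34 mm above the case's origin when laid on the neck and 28 mm, on the case's rim, when fully home.
- case_middle: Red bottom of the middle case, fixed, 156 (x) x 58 (y) mm, open on top, rim 28 mm above its origin (centre of underside). A pale neck, 145 x 47 mm, inside it stands to 51 mm; under a pressed lid (6 N) it slides 6 mm down and stays. Four uprights 32 x 5 mm, 85 mm tall, flank the corners, 3.5 mm off the long sides; the middle 92 mm of each long side is open for fingers.
- lid_middle: Red lid of the middle case, loose, 70 g: 156 (x) x 58 (y) x 20 mm tall, hollow below (walls 2.5 mm, top 3 mm). It fits over the neck with 3 mm play. Origin: centre of its open lower edge, which stands 34 mm above the case's origin when laid on the neck and 28 mm, on the case's rim, when fully home.
- case_broad: Red bottom of the broad case, fixed, 156 (x) x 68 (y) mm, open on top, rim 28 mm above its origin (centre of underside). A pale neck, 145 x 57 mm, inside it stands to 51 mm; under a pressed lid (6 N) it slides 6 mm down and stays. Four uprights 32 x 5 mm, 85 mm tall, flank the corners, 3.5 mm off the long sides; the middle 92 mm of each long side is open for fingers.
- lid_broad: Red lid of the broad case, loose, 70 g: 156 (x) x 68 (y) x 20 mm tall, hollow below (walls 2.5 mm, top 3 mm). It fits over the neck with 3 mm play. Origin: centre of its open lower edge, which stands 34 mm above the case's origin when laid on the neck and 28 mm, on the case's rim, when fully home.
Not all that is in view belongs to the job. Leave any yellow look-alike of the lid_broad alone.

How it is judged:
By the outcome, as a careful person would: the job done as asked, in the order asked, and still so for the second after the job is handed in, with the robot touching nothing.
It also fails if it takes over 56 s, if anything falls off the work surface, if the arm or the gripper's body presses on something with over 40 N, if the wrist force passes 120 N, or if a joint passes its speed limit or range.

## Working session

There is one attempt and no reset: what is moved stays moved. The work goes in short steps, Python scripts to look and compute and a shell command to move; the robot and the scene stay as the last step left them, time stands still between calls to the robot, and variables do not carry over. Pictures are saved under pics/ and viewed, at most 10 in all, crops included, and the job is handed in when it is done.

```bash
mkdir -p pics; ls
cat > h.py <<'E'
import numpy as np, cv2
from plant import get_obs, optics, order
def snap(name, fn):
    im=optics.read_camera(name); cv2.imwrite('pics/'+fn, cv2.cvtColor(im,cv2.COLOR_RGB2BGR)); return im
def cam(name, obs=None):
    m=optics.camera_model(name); K=np.array(m['camera_matrix'])
    if 'world_to_cam' in m: return K,np.array(m['world_to_cam'])
    T=np.eye(4); T[:3,:3]=obs['tool_rot']; T[:3,3]=obs['eef_pos']
    return K,np.linalg.inv(T@np.array(m['hand_eye']))
def ray(K,W,uv):
    uv=np.atleast_2d(uv); d=(np.linalg.inv(K)@np.c_[uv,np.ones(len(uv))].T).T@W[:3,:3]
    return -W[:3,:3].T@W[:3,3], d
def at_z(K,W,uv,z):
    o,d=ray(K,W,uv); return o+d*((z-o[2])/d[:,2])[:,None]
def proj(K,W,P):
    P=np.atleast_2d(P); c=P@W[:3,:3].T+W[:3,3]; p=c@K.T; return p[:,:2]/p[:,2:]
E
python3 - <<'E'
from h import *
snap('top','top0.png'); snap('scene','scene0.png')
for n in('top','scene'):
    K,W=cam(n); print(n,K.round(1).tolist(),W.round(4).tolist())
print(optics.camera_model('wrist'))
o=get_obs();print(o)
E
```

```text
pics
top [[498.8, 0.0, 326.5], [0.0, 498.8, 247.2], [0.0, 0.0, 1.0]] [[-0.025, -0.9997, -0.0058, 0.0154], [-0.9984, 0.0252, -0.0509, 0.5273], [0.051, 0.0045, -0.9987, 1.1799], [0.0, 0.0, 0.0, 1.0]]
scene [[446.2, 0.0, 313.9], [0.0, 446.2, 237.1], [0.0, 0.0, 1.0]] [[0.1969, 0.9804, 0.0053, -0.1177], [0.7106, -0.139, -0.6898, -0.3537], [-0.6755, 0.1395, -0.724, 1.3157], [0.0, 0.0, 0.0, 1.0]]
{'camera_matrix': array([[386.43350273,   0.        , 317.62051432],
       [  0.        , 386.43350273, 237.62267526],
       [  0.        ,   0.        ,   1.        ]]), 'hand_eye': array([[ 2.02567690e-04, -9.58852454e-01, -2.83904791e-01,
         8.26756153e-02],
       [ 9.99999527e-01,  4.64345559e-04, -8.54762906e-04,
         9.48231431e-04],
       [ 9.51421438e-04, -2.83904484e-01,  9.58852094e-01,
        -1.60394166e-01],
       [ 0.00000000e+00,  0.00000000e+00,  0.00000000e+00,
         1.00000000e+00]])}
{'time': 0.1, 'qpos': array([ 6.02112999e+01,  5.03589612e+00,  7.86149138e+01,  7.83115041e-04,
        9.64628095e+01, -5.91109941e+00]), 'dq': array([-0.1218567 , -0.03989258, -0.17293611, -0.03318816,  0.00130742,
        0.13357124]), 'joint_torque': array([ 2.19525493e-03, -3.41251230e+01, -3.03302979e+01,  7.20100547e-02,
        3.04641528e-02, -1.09172659e-04]), 'eef_pos': array([0.2224404 , 0.50251809, 0.22342181]), 'tool_rot': array([[-9.14412781e-01,  4.04781759e-01, -9.96962088e-04],
       [ 4.04782929e-01,  9.14411200e-01, -1.71425334e-03],
       [ 2.17734815e-04, -1.97108840e-03, -9.99998034e-01]]), 'contact_force': array([-0.26428154, -0.70008774, -1.3564102 ]), 'wrist_torque': array([ 0.00746682, -0.00668829, -0.04543485]), 'gripper_force': 0.0, 'grip_width': 0.09402760476333971}
```

View pics/top0.png

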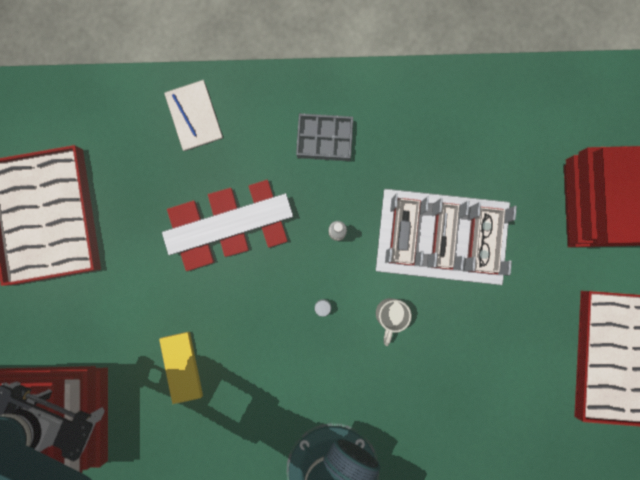

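View pics/scene0.png

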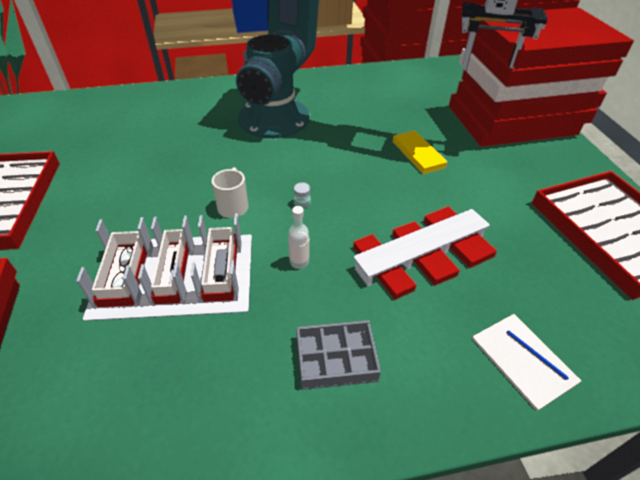

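Top view: rack with three lids at about (228,223), the left one looking widest. Jig at (443,237), with the spectacles in the rightmost case (487,240). The yellow decoy is at (180,368). Next, a closer look at both to get the case sizes.

Run:
```python
from h import *
im=cv2.imread('pics/top0.png')
a=cv2.resize(im[175:295,370:525],None,fx=4.8,fy=4.8,interpolation=cv2.INTER_CUBIC)[:, :744]
b=cv2.resize(im[170:280,155:305],None,fx=4.8,fy=4.8,interpolation=cv2.INTER_CUBIC)
cv2.imwrite('pics/c1.png',a); cv2.imwrite('pics/c2.png',b)
K,W=cam('top')
# jig corners, rough; rack bar corners, z
print(at_z(K,W,[[384,189],[514,199],[503,284],[376,270]],.006).round(3))
print(at_z(K,W,[[162,233],[289,194],[293,215],[167,255]],.04).round(3))
print(at_z(K,W,[[188,213],[222,207],[262,190],[200,262],[236,245],[277,237],[180,368]],.02).round(3))
```

```text
[[ 0.666 -0.14   0.006]
 [ 0.633 -0.453  0.006]
 [ 0.429 -0.418  0.006]
 [ 0.47  -0.115  0.006]]
[[0.569 0.387 0.04 ]
 [0.654 0.087 0.04 ]
 [0.604 0.079 0.04 ]
 [0.517 0.376 0.04 ]]
[[0.618 0.331 0.02 ]
 [0.63  0.25  0.02 ]
 [0.668 0.153 0.02 ]
 [0.5   0.304 0.02 ]
 [0.538 0.218 0.02 ]
 [0.555 0.12  0.02 ]
 [0.251 0.354 0.02 ]]
```

View pics/c1.png

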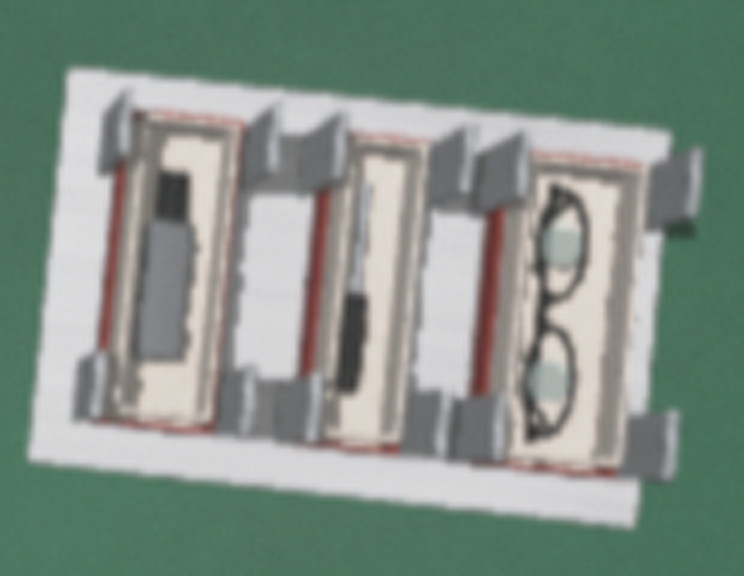

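View pics/c2.png

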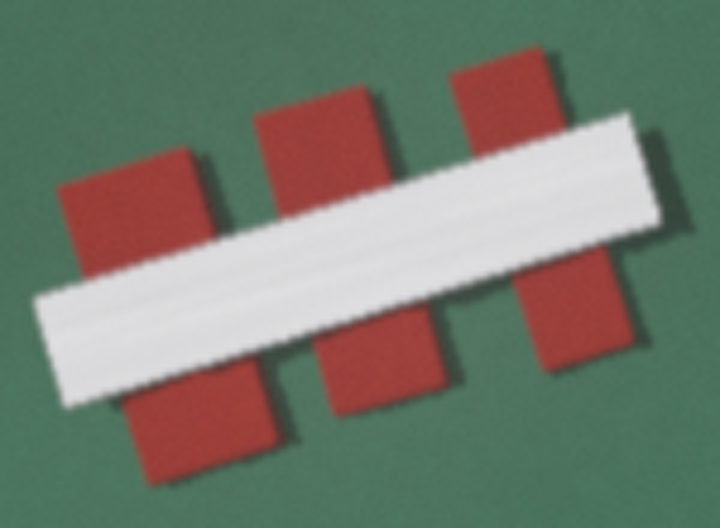

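The spectacles lie in the rightmost case, which has the widest neck (crop x≈510–640), so it is the broad one. The matching lid is the leftmost in the rack, whose near end is at crop (200,420). I'll move over the rack for wrist views.

```bash
python3 -m handwheel '[[1,1,-1,0,0,0,1],[1,1,-1,0,0,0,1],[1,1,-1,0,0,0,1],[1,1,-1,0,0,0,1],[1,1,-1,0,0,0,1]]' 30
python3 -m handwheel '[[1,1,-1,0,0,0,1],[1,1,-1,0,0,0,1],[1,1,-1,0,0,0,1],[1,1,-1,0,0,0,1],[1,1,-1,0,0,0,1]]'
python3 -m handwheel '[[1,0,0,0,0,0,0],[1,0,0,0,0,0,0],[1,0,0,0,0,0,0]]'
python3 - <<'E'
from h import *
import pickle
o=get_obs(); im=snap('wrist','w1.png'); pickle.dump(o,open('w1.pkl','wb'))
print(o['time'],o['eef_pos'],o['tool_rot'].round(3).tolist())
E
```

```text
time: 0.52
eef_pos: [0.3232, 0.4018, 0.2239]
tool_rot: [[-0.998, 0.064, -0.001], [0.064, 0.998, -0.001], [0.001, -0.001, -1.0]]
contact_force: [0.1, -0.0, 0.1]
grip_width: 0.0939
gripper_force: 0.0
time: 0.93
eef_pos: [0.4232, 0.3017, 0.2239]
tool_rot: [[-0.96, -0.281, -0.001], [-0.281, 0.96, -0.0], [0.001, -0.0, -1.0]]
contact_force: [-0.0, 0.4, -0.0]
grip_width: 0.094
gripper_force: 0.0
time: 1.18
eef_pos: [0.4222, 0.3031, 0.2241]
tool_rot: [[-0.961, -0.277, -0.001], [-0.277, 0.961, 0.0], [0.001, 0.001, -1.0]]
contact_force: [-0.6, 0.4, 0.0]
grip_width: 0.0939
gripper_force: 0.0
1.1833 [0.42221742 0.30310258 0.22407207] [[-0.961, -0.277, -0.001], [-0.277, 0.961, 0.0], [0.001, 0.001, -1.0]]
```

View pics/w1.png

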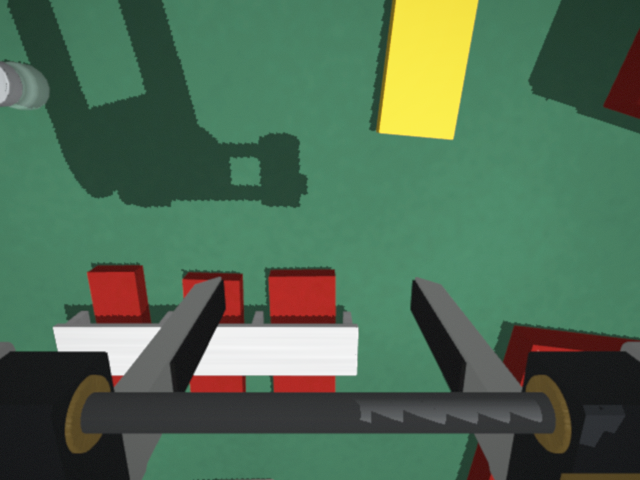

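The wrist view shows the broad lid's near end with top corners at about (268,275) and (334,275), and the bar at rows 326–375. Now I'll compute positions and take a second view for height.

```bash
python3 -m handwheel '[[1,-1,0.5,0,0,0,0],[1,-1,0.5,0,0,0,0],[1,-0.5,-1,0,0,0,0],[1,-0.5,-1,0,0,0,0],[1,0,0,0,0,0,0]]' | head -2
python3 -m handwheel '[[1,0,0,0,0,0,0],[1,0,0,0,0,0,0]]' | head -2
cat >> h.py <<'E'
def lid_pts(im, box):
    """bright-red top face corners (subpixel-ish) inside box x0,y0,x1,y1"""
    x0,y0,x1,y1=box; h=cv2.cvtColor(im,cv2.COLOR_RGB2HSV)[y0:y1,x0:x1]
    m=(((h[...,0]<8)|(h[...,0]>172))&(h[...,1]>150)&(h[...,2]>150)).astype(np.uint8)
    c=max(cv2.findContours(m,0,cv2.CHAIN_APPROX_NONE)[0],key=cv2.contourArea)
    return c[:,0,:]+[x0,y0], cv2.boxPoints(cv2.minAreaRect(c))+[x0,y0]
def tri(a,b):
    A=[];B=[]
    for K,W,uv in(a,b):
        o,d=ray(K,W,uv); d=d[0]/np.linalg.norm(d[0]); P=np.eye(3)-np.outer(d,d); A.append(P);B.append(P@o)
    return np.linalg.lstsq(np.vstack(A),np.hstack(B),rcond=None)[0]
E
python3 - <<'E'
from h import *
import pickle
o=get_obs(); im2=snap('wrist','w2.png'); pickle.dump(o,open('w2.pkl','wb'))
o1=pickle.load(open('w1.pkl','rb')); im1=cv2.cvtColor(cv2.imread('pics/w1.png'),cv2.COLOR_BGR2RGB)
c1=cam('wrist',o1); c2=cam('wrist',o)
print(o['time'],o['eef_pos'])
g=lambda P: P.round(4).tolist()
_,b1=lid_pts(im1,(255,255,345,322)); print(b1.round(1).tolist(), g(at_z(*c1,b1,.02)))
pr=proj(*c2,at_z(*c1,b1,.02)); print('pred2',pr.round(1).tolist())
x0,y0=np.clip(pr.min(0)-12,0,None).astype(int);x1,y1=(pr.max(0)+[12,3]).astype(int)
_,b2=lid_pts(im2,(x0,y0,x1,y1)); print(b2.round(1).tolist(), g(at_z(*c2,b2,.02)))
E
```

```text
time: 1.65
eef_pos: [0.3603, 0.2822, 0.2249]
time: 1.82
eef_pos: [0.3626, 0.2839, 0.2247]
1.8167 [0.36256331 0.28392679 0.22474004]
[[269.0, 277.0], [334.0, 277.0], [334.0, 315.0], [269.0, 315.0]] [[0.5, 0.2746, 0.02], [0.4818, 0.3379, 0.02], [0.5226, 0.3502, 0.02], [0.5415, 0.2849, 0.02]]
pred2 [[272.7, 331.1], [334.8, 331.2], [334.7, 366.0], [272.5, 365.9]]
[[273.0, 331.0], [335.0, 331.0], [335.0, 366.0], [273.0, 366.0]] [[0.4998, 0.2749, 0.02], [0.4815, 0.3381, 0.02], [0.5226, 0.3506, 0.02], [0.5415, 0.2855, 0.02]]
```

View pics/w2.png

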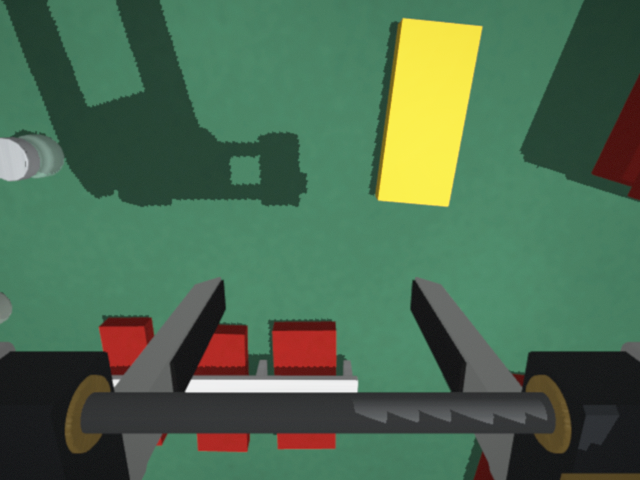

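The two views agree at z≈20 mm, and the end edge measures 66–67 mm, so it is the broad lid at yaw 16.1°. The end middle is at (0.491,0.306). I'll grasp about 14 mm in from the end.

```bash
python3 -m handwheel '[[0.88,0.88,0.16,-0.8,0,0,0],[0.88,0.88,0.16,-0.8,0,0,0],[0.88,0.88,0.16,-0.8,0,0,0],[0.88,0.88,0.16,-0.8,0,0,0],[0.88,0.88,0.16,-0.8,0,0,0]]' >/dev/null
python3 -m handwheel '[[0.88,0.88,0.16,-0.8,0,0,0],[0.88,0.88,0.16,-0.8,0,0,0],[0.88,0.88,0.16,-0.8,0,0,0],[0.88,0,0,0,0,0,0],[0.88,0,0,0,0,0,0]]'
```

```text
time: 2.7
eef_pos: [0.5032, 0.3086, 0.0944]
tool_rot: [[-0.961, -0.277, -0.004], [-0.277, 0.961, -0.001], [0.004, -0.0, -1.0]]
contact_force: [0.4, -0.2, 0.4]
grip_width: 0.0832
gripper_force: 0.0
```

```bash
python3 -m handwheel '[[0.88,0,0.07,-0.9,0,0,0],[0.88,0,0,-0.9,0,0,0],[0.88,0,0,-0.9,0,0,0],[0.88,0,0,-0.85,0,0,0],[0.88,0,0,0,0,0,0]]'
python3 -m handwheel '[[0,0,0,0,0,0,0],[0,0,0,0,0,0,0],[0,0,0,0,0,0,0],[0,0,0,0,0,0,0],[0,0,0,0,0,0,0]]' 30
```

```text
time: 3.12
eef_pos: [0.5008, 0.3094, 0.0229]
tool_rot: [[-0.961, -0.278, -0.005], [-0.278, 0.961, -0.002], [0.006, -0.001, -1.0]]
contact_force: [-0.4, -0.5, -1.3]
grip_width: 0.0826
gripper_force: 0.0
time: 3.53
eef_pos: [0.5046, 0.3107, 0.0278]
tool_rot: [[-0.961, -0.278, 0.003], [-0.278, 0.961, 0.002], [-0.004, 0.001, -1.0]]
contact_force: [-1.6, 0.0, 5.4]
grip_width: 0.0677
gripper_force: 30.0
```

```bash
python3 -m handwheel '[[0,-0.1,-0.03,0,0,0,0],[0,-0.4,-0.115,0,0,0,0],[0,-0.48,-0.139,0,0,0,0],[0,-0.48,-0.139,0,0,0,0],[0,-0.48,-0.139,0,0,0,0]]'
```

```text
time: 3.95
eef_pos: [0.4666, 0.2994, 0.0278]
tool_rot: [[-0.961, -0.277, 0.007], [-0.277, 0.961, 0.003], [-0.007, 0.001, -1.0]]
contact_force: [2.5, 1.0, 7.2]
grip_width: 0.0677
gripper_force: 30.0
```

```bash
python3 -m handwheel '[[0,-0.48,-0.139,0.08,0,0,0],[0,-0.48,-0.139,0,0,0,0],[0,-0.48,-0.139,0,0,0,0],[0,-0.48,-0.139,0,0,0,0],[0,-0.48,-0.139,0,0,0,0]]'
python3 -m handwheel '[[0,-0.48,-0.139,0,0,0,0],[0,-0.48,-0.139,0,0,0,0],[0,-0.48,-0.139,0,0,0,0],[0,-0.48,-0.139,0,0,0,0],[0,-0.48,-0.139,0,0,0,0]]'
python3 -m handwheel '[[0,-0.2,-0.06,0,0,0,0],[0,0,0,0,0,0,0],[0,0,0,0,0,0,0]]'
python3 - <<'E'
from h import *
im=snap('top','top1.png'); im=cv2.cvtColor(im,cv2.COLOR_RGB2BGR)
cv2.imwrite('pics/c3.png',cv2.resize(im[150:420,120:360],None,fx=2,fy=2))
E
```

```text
time: 4.37
eef_pos: [0.4166, 0.2849, 0.0278]
tool_rot: [[-0.961, -0.278, 0.002], [-0.278, 0.961, 0.001], [-0.002, 0.0, -1.0]]
contact_force: [3.8, 0.8, 5.6]
grip_width: 0.0676
gripper_force: 30.0
time: 4.78
eef_pos: [0.3686, 0.271, 0.0278]
tool_rot: [[-0.961, -0.278, 0.002], [-0.278, 0.961, 0.001], [-0.002, 0.0, -1.0]]
contact_force: [3.8, 0.6, 5.3]
grip_width: 0.0677
gripper_force: 30.0
time: 5.03
eef_pos: [0.3637, 0.2695, 0.0277]
tool_rot: [[-0.961, -0.278, -0.0], [-0.278, 0.961, 0.0], [0.0, 0.0, -1.0]]
contact_force: [-0.9, -0.6, 7.9]
grip_width: 0.0678
gripper_force: 30.0
```

View pics/c3.png

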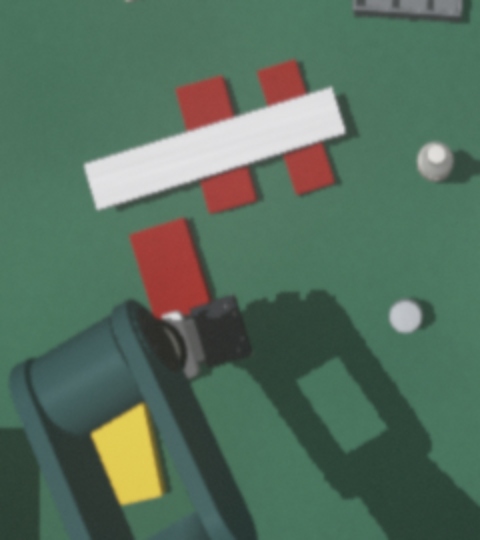

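The lid is out on the bench, clear of the rack, and the other two lids haven't moved. Releasing, rising and measuring.

```bash
python3 -m handwheel '[[0.88,0,0,0.2,0,0,0],[0.88,0,0,0.1,0,0,0],[0.88,0,0,0,0,0,0],[0.88,0,0,0.5,0,0,0],[0.88,0,0,1,0,0,0]]'
for i in 1; do python3 -m handwheel '[[0.88,0,0,1,0,0,0],[0.88,0,0,1,0,0,0],[0.88,0,0,1,0,0,0],[0.88,0,0,1,0,0,0],[0.88,0,0,1,0,0,0]]'; done >/dev/null
python3 -m handwheel '[[0.88,0,0,1,0,0,0],[0.88,0,0,1,0,0,0],[0.88,0,0,0.5,0,0,0],[0.88,0,0,0,0,0,0],[0.88,0,0,0,0,0,0]]'
python3 - <<'E'
from h import *
o=get_obs(); im=snap('wrist','w3.png'); c=cam('wrist',o)
near=np.array([.3637,.2695])-.0146*np.array([.961,.277]); u=np.array([.961,.277]);v=np.array([-.277,.961])
P=[np.r_[near+a*u+b*v,.02] for a in(0,.156) for b in(-.034,.034)]; p=proj(*c,P); print(o['eef_pos'],p.round(1).tolist())
ct,b=lid_pts(im,(225,150,411,min(385,int(p[:,1].max()+6))))
print(b.round(1).tolist()); q=at_z(*c,b,.02); print(q.round(4).tolist(), q.mean(0))
# jig view: top-cam case estimate refined later
E
```

```text
time: 5.5
eef_pos: [0.362, 0.2682, 0.0606]
tool_rot: [[-0.961, -0.278, -0.007], [-0.278, 0.961, -0.004], [0.008, -0.002, -1.0]]
contact_force: [-0.5, 0.2, -0.2]
grip_width: 0.0829
gripper_force: 0.0
time: 6.33
eef_pos: [0.3646, 0.2696, 0.2129]
tool_rot: [[-0.961, -0.278, -0.0], [-0.278, 0.961, 0.0], [0.0, 0.0, -1.0]]
contact_force: [0.0, 0.4, 0.1]
grip_width: 0.0827
gripper_force: 0.0
[0.36455837 0.26964548 0.21294492] [[280.7, 198.5], [354.2, 198.6], [284.7, 346.7], [350.0, 346.8]]
[[282.0, 198.0], [353.0, 198.0], [353.0, 345.0], [282.0, 345.0]]
[[0.3583, 0.2338, 0.02], [0.34, 0.2969, 0.02], [0.4873, 0.3437, 0.02], [0.5078, 0.2728, 0.02]] [0.42334833 0.28678757 0.02      ]
```

View pics/w3.png

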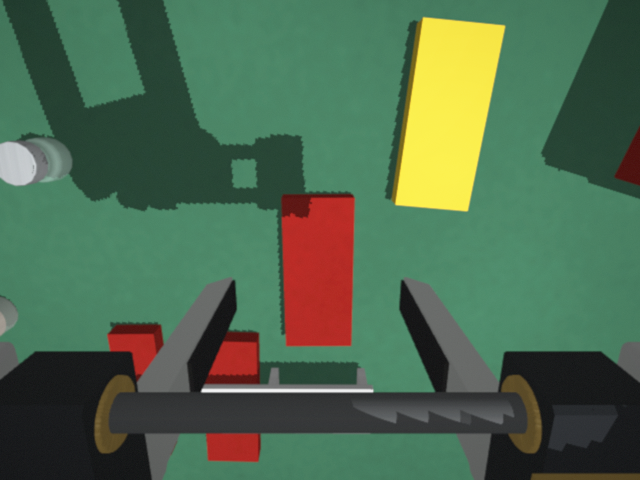

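The lid lies where predicted, with its centre at about (0.4246,0.2871). Before regrasping I'll measure the case from above with the empty gripper, at a safe height.

```bash
python3 -m handwheel '[[0.88,0.07,-1,0,0,0,-0.19],[0.88,0.07,-1,0,0,0,-0.19],[0.88,0.07,-1,0,0,0,-0.19],[0.88,0.07,-1,0,0,0,-0.19],[0.88,0.07,-1,0,0,0,-0.19]]' >/dev/null
python3 -m handwheel '[[0.88,0.07,-1,0,0,0,-0.19],[0.88,0.07,-1,0,0,0,-0.19],[0.88,0.07,-1,0,0,0,-0.19],[0.88,0.07,-1,0,0,0,-0.19],[0.88,0.07,-1,0,0,0,-0.19]]' >/dev/null
python3 -m handwheel '[[0.88,0.07,-1,0,0,0,-0.19],[0.88,0.07,-1,0,0,0,-0.19],[0.88,0.07,-1,0,0,0,-0.19],[0.88,0.07,-1,0,0,0,-0.19],[0.88,0.07,-1,0,0,0,-0.19]]' >/dev/null
python3 -m handwheel '[[0.88,0.07,-1,0,0,0,-0.19],[0.88,0.07,-1,0,0,0,-0.19],[0.88,0.07,-1,0,0,0,-0.19],[0.88,0.07,-1,0,0,0,-0.19],[0.88,0.07,-1,0,0,0,-0.19]]' >/dev/null
python3 -m handwheel '[[0.88,0.07,-1,0,0,0,-0.19],[0.88,0.07,-1,0,0,0,-0.19],[0.88,0.07,-1,0,0,0,-0.19],[0.88,0.07,-1,0,0,0,-0.19],[0.88,0.07,-1,0,0,0,-0.19]]' >/dev/null
python3 -m handwheel '[[0.88,0.07,-1,0,0,0,-0.19],[0.88,0.07,-1,0,0,0,-0.19],[0.88,0.07,-1,0,0,0,-0.19],[0.88,0.07,-1,0,0,0,-0.19],[0.88,0.07,-1,0,0,0,-0.19]]'
python3 -m handwheel '[[0.88,0,0,0,0,0,0],[0.88,0,0,0,0,0,0],[0.88,0,0,0,0,0,0]]'
python3 - <<'E'
from h import *
import pickle
o=get_obs(); im=snap('wrist','w4.png'); pickle.dump(o,open('w4.pkl','wb'))
E
python3 -m handwheel '[[0.88,-0.5,-1,0,0,0,0],[0.88,-0.5,-1,0,0,0,0],[0.88,0,0,0,0,0,0],[0.88,0,0,0,0,0,0],[0.88,0,0,0,0,0,0]]'
python3 - <<'E'
from h import *
import pickle
o=get_obs(); im=snap('wrist','w5.png'); pickle.dump(o,open('w5.pkl','wb'))
a=cv2.imread('pics/w4.png');b=cv2.imread('pics/w5.png')
f=lambda i:cv2.resize(i[150:400,200:460],None,fx=1.5,fy=1.5)
cv2.imwrite('pics/w45.png',np.hstack([f(a),f(b)]))
E
```

```text
time: 8.88
eef_pos: [0.4059, -0.3306, 0.2107]
tool_rot: [[-0.993, 0.117, -0.003], [0.117, 0.993, 0.003], [0.003, 0.003, -1.0]]
contact_force: [0.6, 0.1, 0.7]
grip_width: 0.0829
gripper_force: 0.0
time: 9.13
eef_pos: [0.4062, -0.3293, 0.2117]
tool_rot: [[-0.993, 0.116, -0.002], [0.116, 0.993, 0.003], [0.002, 0.002, -1.0]]
contact_force: [-0.4, -0.0, -0.0]
grip_width: 0.0831
gripper_force: 0.0
time: 9.6
eef_pos: [0.387, -0.3692, 0.2132]
tool_rot: [[-0.993, 0.116, 0.0], [0.116, 0.993, 0.001], [-0.0, 0.001, -1.0]]
contact_force: [0.0, -0.1, 0.5]
grip_width: 0.0829
gripper_force: 0.0
```

View pics/w45.png

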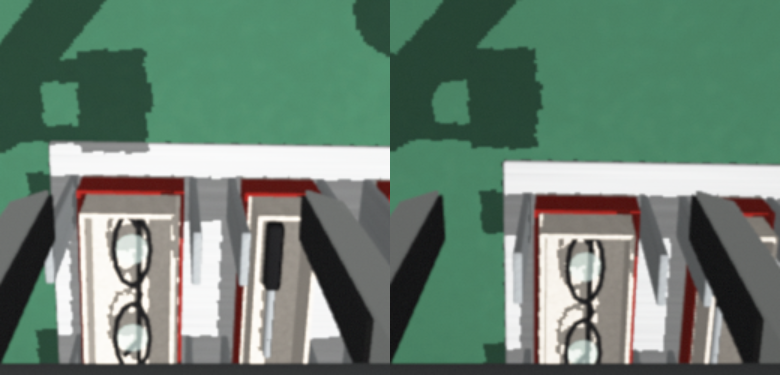

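The broad case's near end shows in both views: red front face at crop (80–183, 178–193) in the left view and (535–638, 197–213) in the right. I'll extract its edges numerically.

Run:
```python
from h import *
import pickle
for n in('w4','w5'):
    im=cv2.cvtColor(cv2.imread(f'pics/{n}.png'),cv2.COLOR_BGR2RGB); o=pickle.load(open(n+'.pkl','rb')); c=cam('wrist',o)
    h=cv2.cvtColor(im,cv2.COLOR_RGB2HSV); m=((h[...,0]<8)|(h[...,0]>172))&(h[...,1]>120)&(h[...,2]>60)
    x0,x1=(245,330) if n=='w4' else (290,375)
    print(n)
    for v in range(266,300,1):
        xs=np.flatnonzero(m[v,x0:x1])+x0
        if len(xs): 
            r=np.split(xs,np.flatnonzero(np.diff(xs)>1)+1); print(v,[(a[0],a[-1],int(im[v,a[0]:a[-1]+1,0].mean())) for a in r])
    # prediction from rough pose
    u=np.array([.993,-.119]);w=np.array([.119,.993]);C=np.array([.538,-.377])
    for z,l,b in((.006,.156,.068),(.034,.156,.068),(.057,.145,.057)):
        print(z,proj(*c,[np.r_[C-u*l/2+s*w*b/2,z] for s in(-1,1)]).round(1).tolist())
```

```text
w4
268 [(np.int64(256), np.int64(269), 96)]
269 [(np.int64(255), np.int64(321), 88)]
270 [(np.int64(254), np.int64(321), 88)]
271 [(np.int64(254), np.int64(321), 88)]
272 [(np.int64(254), np.int64(321), 88)]
273 [(np.int64(253), np.int64(321), 88)]
274 [(np.int64(253), np.int64(321), 87)]
275 [(np.int64(252), np.int64(321), 86)]
276 [(np.int64(251), np.int64(321), 104)]
277 [(np.int64(251), np.int64(322), 148)]
278 [(np.int64(251), np.int64(322), 169)]
279 [(np.int64(251), np.int64(257), 156), (np.int64(261), np.int64(307), 171), (np.int64(312), np.int64(322), 121)]
280 [(np.int64(251), np.int64(256), 139), (np.int64(321), np.int64(321), 99)]
281 [(np.int64(251), np.int64(255), 136), (np.int64(321), np.int64(321), 96)]
282 [(np.int64(251), np.int64(255), 107), (np.int64(321), np.int64(321), 98)]
283 [(np.int64(252), np.int64(255), 91), (np.int64(321), np.int64(321), 97)]
284 [(np.int64(252), np.int64(254), 91), (np.int64(321), np.int64(321), 97)]
285 [(np.int64(252), np.int64(254), 91), (np.int64(321), np.int64(321), 98)]
286 [(np.int64(252), np.int64(254), 93), (np.int64(321), np.in
[... 1343 characters left out ...]
58), (np.int64(354), np.int64(366), 107)]
293 [(np.int64(296), np.int64(298), 165), (np.int64(361), np.int64(366), 89)]
294 [(np.int64(296), np.int64(298), 153), (np.int64(362), np.int64(366), 84)]
295 [(np.int64(297), np.int64(298), 111), (np.int64(362), np.int64(366), 83)]
296 [(np.int64(297), np.int64(298), 88), (np.int64(362), np.int64(365), 82)]
297 [(np.int64(297), np.int64(298), 86), (np.int64(362), np.int64(365), 82)]
298 [(np.int64(297), np.int64(298), 86), (np.int64(363), np.int64(365), 84)]
299 [(np.int64(297), np.int64(298), 87), (np.int64(363), np.int64(365), 84)]
0.006 [[293.5, 281.0], [359.8, 281.2]]
0.034 [[291.7, 292.5], [362.8, 292.7]]
0.057 [[296.3, 308.8], [359.4, 309.0]]
```

Run:
```python
from h import *
import pickle
for n in('w4','w5'):
    im=cv2.cvtColor(cv2.imread(f'pics/{n}.png'),cv2.COLOR_BGR2RGB); o=pickle.load(open(n+'.pkl','rb')); c=cam('wrist',o)
    g=im[...,0].astype(float); sat=cv2.cvtColor(im,cv2.COLOR_RGB2HSV)[...,1].astype(float)
    pts=[]
    x0=238 if n=='w4' else 282
    for x in range(x0,x0+230,3):
        col=sat[235:275,x]; i=np.flatnonzero((col[:-1]>60)&(col[1:]<=60))
        if len(i): pts.append((x,235+i[0]+.5))
    pts=np.array(pts); 
    for _ in range(3):
        k=np.polyfit(pts[:,0],pts[:,1],1); r=pts[:,1]-np.polyval(k,pts[:,0]); pts=pts[abs(r)<max(.6,2*np.median(abs(r)))]
    X=np.array([x0,x0+230]); P=at_z(*c,np.c_[X,np.polyval(k,X)],.006); d=P[1]-P[0]
    yaw=np.degrees(np.arctan2(-d[0],d[1])); print(n,len(pts),k,P.round(4).tolist(),'yaw',yaw)
    t=np.radians(yaw); u=np.array([np.cos(t),np.sin(t)]); w=np.array([-u[1],u[0]])
    L={'w4':([[250.5,276.3],[322.5,276.9]]),'w5':([[295.5,289.4],[366.5,290]])}[n]
    q=at_z(*c,L,.034); print('rim',q.round(4).tolist(),'width',np.linalg.norm(q[1]-q[0]),'centre',(q.mean(0)[:2]+.078*u).round(4))
    B=[[288,268.4]] if n=='w4' else [[330,280.6]]
    qb=at_z(*c,B,.006); print('front long. coordinate: bottom',qb[0,:2]@u,'rim',q.mean(0)[:2]@u,'jig front+22',P.mean(0)[:2]@u+.022)
r=[]
for a,b in(([250.5,276.3],[295.5,289.4]),([322.5,276.9],[366.5,290])):
    r.append(tri((*cam('wrist',pickle.load(open('w4.pkl','rb'))),a),(*cam('wrist',pickle.load(open('w5.pkl','rb'))),b)))
print(np.round(r,4))
# top camera: jig rect front/back/left edges
im=cv2.cvtColor(cv2.imread('pics/top0.png'),cv2.COLOR_BGR2RGB); K,W=cam('top')
s=cv2.cvtColor(im,cv2.COLOR_RGB2HSV)[...,1]
def edge(xs,rng):
    p=[]
    for x in xs:
        col=s[rng[0]:rng[1],x].astype(float) ; step=1 if rng[1]>rng[0] else -1
        ii=range(rng[0],rng[1],step); 
        for v in ii:
            if s[v,x]<60:
                a,b=float(s[v-step,x]),float(s[v,x]); p.append((x,v-step*(60-b)/(a-b) if a!=b else v));break
    p=np.array(p); k=np.polyfit(*p.T,1); r=p[:,1]-np.polyval(k,p[:,0]); p=p[abs(r)<.7]; k=np.polyfit(*p.T,1)
    X=np.array([xs[0],xs[-1]]); P=at_z(K,W,np.c_[X,np.polyval(k,X)],.006); d=P[1]-P[0]; return P.round(4).tolist(),np.degrees(np.arctan2(d[0],-d[1]))
print(edge(range(390,500,2),(170,240))); print(edge(range(390,500,2),(310,240)))
```

```text
w4 75 [1.63668872e-02 2.39193323e+02] [[0.428, -0.4103, 0.006], [0.4585, -0.1837, 0.006]] yaw -7.65650130455802
rim [[0.4537, -0.3973, 0.034], [0.4622, -0.3302, 0.034]] width 0.06766279104828475 centre [ 0.5352 -0.3742]
front long. coordinate: bottom 0.5047864563200706 rim 0.5023063058509212 jig front+22 0.5008423259817937
w5 75 [1.50666588e-02 2.51836200e+02] [[0.4284, -0.4094, 0.006], [0.4588, -0.1794, 0.006]] yaw -7.530771991193247
rim [[0.4538, -0.3975, 0.034], [0.4622, -0.3302, 0.034]] width 0.06776959326918414 centre [ 0.5353 -0.3741]
front long. coordinate: bottom 0.5041394948575366 rim 0.5017115718795727 jig front+22 0.5003177525213298
[[ 0.454  -0.3975  0.0333]
 [ 0.4622 -0.3302  0.0339]]
([[0.6675, -0.1549, 0.006], [0.6327, -0.4145, 0.006]], np.float64(-7.64171003760247))
([[0.4504, -0.1481, 0.006], [0.4317, -0.406, 0.006]], np.float64(-4.151037097278765))
```

Case centre (0.535,−0.374), yaw −7.6°, rim at 34 mm (triangulated 33.6). Going back to take the lid across its middle.

```bash
python3 -m handwheel '[[0.88,0.06,1,0,0,0,0.18],[0.88,0.06,1,0,0,0,0.18],[0.88,0.06,1,0,0,0,0.18],[0.88,0.06,1,0,0,0,0.18],[0.88,0.06,1,0,0,0,0.18]]' >/dev/null
python3 -m handwheel '[[0.88,0.06,1,0,0,0,0.18],[0.88,0.06,1,0,0,0,0.18],[0.88,0.06,1,0,0,0,0.18],[0.88,0.06,1,0,0,0,0.18],[0.88,0.06,1,0,0,0,0.18]]' >/dev/null
python3 -m handwheel '[[0.88,0.06,1,0,0,0,0.18],[0.88,0.06,1,0,0,0,0.18],[0.88,0.06,1,0,0,0,0.18],[0.88,0.06,1,0,0,0,0.18],[0.88,0.06,1,0,0,0,0.18]]' >/dev/null
python3 -m handwheel '[[0.88,0.06,1,0,0,0,0.18],[0.88,0.06,1,0,0,0,0.18],[0.88,0.06,1,0,0,0,0.18],[0.88,0.06,1,0,0,0,0.18],[0.88,0.06,1,0,0,0,0.18]]' >/dev/null
python3 -m handwheel '[[0.88,0.06,1,0,0,0,0.18],[0.88,0.06,1,0,0,0,0.18],[0.88,0.06,1,0,0,0,0.18],[0.88,0.06,1,0,0,0,0.18],[0.88,0.06,1,0,0,0,0.18]]' >/dev/null
python3 -m handwheel '[[0.88,0.06,1,0,0,0,0.18],[0.88,0.06,1,0,0,0,0.18],[0.88,0.06,1,0,0,0,0.18],[0.88,0.06,1,0,0,0,0.18],[0.88,0.06,1,0,0,0,0.18]]' >/dev/null
python3 -m handwheel '[[0.88,0.06,1,0,0,0,0.18],[0.88,0.06,1,0,0,0,0.1],[0.88,0,0.8,0,0,0,0],[0.88,0,0,0,0,0,0],[0.88,0,0,0,0,0,0]]'
python3 -m handwheel '[[0.88,0,0,-1,0,0,0],[0.88,0,0,-1,0,0,0],[0.88,0,0,-1,0,0,0],[0.88,0,0,-1,0,0,0],[0.88,0,0,-1,0,0,0]]'
python3 -m handwheel '[[0.88,0,0,0,0,0,0],[0.88,0,0,0,0,0,0]]'
```

```text
time: 12.57
eef_pos: [0.4242, 0.2865, 0.213]
tool_rot: [[-0.96, -0.279, -0.0], [-0.279, 0.96, -0.0], [0.001, -0.0, -1.0]]
contact_force: [-0.3, -0.2, -1.2]
grip_width: 0.0825
gripper_force: 0.0
time: 12.98
eef_pos: [0.4248, 0.2848, 0.1126]
tool_rot: [[-0.961, -0.276, 0.001], [-0.276, 0.961, -0.0], [-0.0, -0.0, -1.0]]
contact_force: [0.8, 0.7, 0.2]
grip_width: 0.0828
gripper_force: 0.0
time: 13.15
eef_pos: [0.4242, 0.2846, 0.1124]
tool_rot: [[-0.961, -0.276, -0.002], [-0.276, 0.961, -0.001], [0.003, -0.001, -1.0]]
contact_force: [0.6, 0.1, -0.1]
grip_width: 0.0829
gripper_force: 0.0
```

```bash
python3 -m handwheel '[[0.88,0.02,0.12,-1,0,0,0],[0.88,0,0,-1,0,0,0],[0.88,0,0,-1,0,0,0],[0.88,0,0,-0.8,0,0,0],[0.88,0,0,-0.3,0,0,0]]'
python3 -m handwheel '[[0.88,0,0,0,0,0,0],[0.88,0,0,0,0,0,0]]'
python3 -m handwheel '[[0,0,0,0,0,0,0],[0,0,0,0,0,0,0],[0,0,0,0,0,0,0],[0,0,0,0,0,0,0],[0,0,0,0,0,0,0]]' 40
python3 -m handwheel '[[0,0,0,0.3,0,0,0],[0,0,0,0.7,0,0,0],[0,0,0,0,0,0,0],[0,0,0,0,0,0,0]]'
```

```text
time: 13.57
eef_pos: [0.4252, 0.2876, 0.0306]
tool_rot: [[-0.961, -0.276, -0.001], [-0.276, 0.961, -0.001], [0.001, -0.0, -1.0]]
contact_force: [-0.7, -0.1, -0.6]
grip_width: 0.0826
gripper_force: 0.0
time: 13.73
eef_pos: [0.4264, 0.2884, 0.0327]
tool_rot: [[-0.961, -0.276, 0.002], [-0.276, 0.961, 0.001], [-0.002, 0.0, -1.0]]
contact_force: [0.1, 0.4, 0.6]
grip_width: 0.0829
gripper_force: 0.0
time: 14.15
eef_pos: [0.4264, 0.2885, 0.0326]
tool_rot: [[-0.961, -0.276, 0.002], [-0.276, 0.961, 0.001], [-0.003, 0.0, -1.0]]
contact_force: [-0.8, 0.2, 5.6]
grip_width: 0.0672
gripper_force: 40.0
time: 14.48
eef_pos: [0.4258, 0.2883, 0.0515]
tool_rot: [[-0.961, -0.276, 0.001], [-0.276, 0.961, 0.001], [-0.001, 0.0, -1.0]]
contact_force: [-0.3, 0.1, -1.3]
grip_width: 0.0675
gripper_force: 40.0
```

The lid is held (67 mm grip, lifts free). Lifting and carrying it over the bottle at height.

```bash
python3 -m handwheel '[[0,0,0,0.8,0,0,0],[0,0,0,1,0,0,0],[0,0,0,1,0,0,0],[0,0,0,1,0,0,0],[0,0,0,1,0,0,0]]'
python3 -m handwheel '[[0,0,-0.6,0.95,0,0,0],[0,0,-0.9,0.95,0,0,0],[0,0,-0.9,0.95,0,0,0],[0,0.1,-1,0.95,0,0,0],[0,0.19,-1,0,0,0,-0.2]]'
for i in 0; do
python3 -m handwheel '[[0,0.19,-1,0,0,0,-0.2],[0,0.19,-1,0,0,0,-0.2],[0,0.19,-1,0,0,0,-0.2],[0,0.19,-1,0,0,0,-0.2],[0,0.19,-1,0,0,0,-0.2]]' >/dev/null
python3 -m handwheel '[[0,0.19,-1,0,0,0,-0.2],[0,0.19,-1,0,0,0,-0.2],[0,0.19,-1,0,0,0,-0.2],[0,0.19,-1,0,0,0,-0.2],[0,0.19,-1,0,0,0,-0.2]]' >/dev/null
python3 -m handwheel '[[0,0.19,-1,0,0,0,-0.2],[0,0.19,-1,0,0,0,-0.2],[0,0.19,-1,0,0,0,-0.2],[0,0.19,-1,0,0,0,-0.2],[0,0.19,-1,0,0,0,-0.2]]'
python3 -m handwheel '[[0,0.19,-1,0,0,0,-0.2],[0,0.19,-1,0,0,0,-0.2],[0,0.19,-1,0,0,0,-0.2],[0,0.19,-1,0,0,0,-0.2],[0,0.19,-1,0,0,0,-0.2]]' >/dev/null
python3 -m handwheel '[[0,0.19,-1,0,0,0,-0.2],[0,0.19,-1,0,0,0,-0.2],[0,0.19,-1,0,0,0,-0.2],[0,0.19,-1,0,0,0,-0.2],[0,0.19,-1,0,0,0,-0.2]]'
python3 -m handwheel '[[0,0.19,-0.9,0,0,0,-0.2],[0,0.19,-0.8,0,0,0,-0.2],[0,0.1,-0.6,0,0,0,-0.2],[0,0,0,0,0,0,0],[0,0,0,0,0,0,0]]'
done
python3 -m handwheel '[[0,0,0,0,0,0,0],[0,0,0,0,0,0,0]]'
```

```text
time: 14.9
eef_pos: [0.4248, 0.2877, 0.1467]
tool_rot: [[-0.961, -0.276, -0.002], [-0.276, 0.961, -0.001], [0.002, -0.0, -1.0]]
contact_force: [-0.1, 0.6, -0.8]
grip_width: 0.0671
gripper_force: 40.0
time: 15.32
eef_pos: [0.4325, 0.1999, 0.2266]
tool_rot: [[-0.965, -0.263, 0.006], [-0.263, 0.965, 0.002], [-0.006, 0.0, -1.0]]
contact_force: [0.8, 0.3, -0.2]
grip_width: 0.0673
gripper_force: 40.0
time: 16.57
eef_pos: [0.4879, -0.1008, 0.2218]
tool_rot: [[-0.998, -0.056, -0.002], [-0.056, 0.998, 0.001], [0.002, 0.001, -1.0]]
contact_force: [0.6, 0.1, -1.5]
grip_width: 0.0673
gripper_force: 40.0
time: 17.4
eef_pos: [0.526, -0.3007, 0.2214]
tool_rot: [[-0.996, 0.084, -0.002], [0.084, 0.996, 0.002], [0.002, 0.001, -1.0]]
contact_force: [0.6, 0.5, -0.5]
grip_width: 0.0673
gripper_force: 40.0
time: 17.82
eef_pos: [0.5356, -0.3458, 0.2219]
tool_rot: [[-0.992, 0.125, -0.002], [0.125, 0.992, 0.002], [0.002, 0.002, -1.0]]
contact_force: [0.4, -0.2, -0.2]
grip_width: 0.0676
gripper_force: 40.0
time: 17.98
eef_pos: [0.5359, -0.3449, 0.2232]
tool_rot: [[-0.992, 0.124, 0.0], [0.124, 0.992, 0.001], [0.0, 0.001, -1.0]]
contact_force: [-0.9, -0.1, -1.6]
grip_width: 0.0675
gripper_force: 40.0
```

```bash
python3 -m handwheel '[[0,0.07,-0.5,-0.8,0,0,-0.12],[0,0,-0.5,-1,0,0,0],[0,0,-0.48,-1,0,0,0],[0,0,0,-1,0,0,0],[0,0,0,-0.4,0,0,0]]' >/dev/null
python3 -m handwheel '[[0,0,0,0,0,0,0],[0,0,0,0,0,0,0],[0,0,0,0,0,0,0]]'
python3 - <<'E'
from h import *
o=get_obs(); im=snap('wrist','w6.png'); c=cam('wrist',o); z=o['eef_pos'][2]-.0126
R=o['tool_rot']; u=-R[:2,0]; v=R[:2,1]; T=o['eef_pos'][:2]
P=[np.r_[T-.002*u+a*u+b*v,z] for a in(-.078,) for b in(-.034,.034)]
p=proj(*c,P); print('pred near top corners',p.round(1).tolist())
h=cv2.cvtColor(im,cv2.COLOR_RGB2HSV); m=((h[...,0]<8)|(h[...,0]>172))&(h[...,1]>120)&(h[...,2]>50)
r0=int(p[:,1].mean())
for r in range(r0-14,r0+14,2):
    xs=np.flatnonzero(m[r,180:460])+180
    print(r,(xs[0],xs[-1],len(xs),int(im[r,xs,0].mean())) if len(xs) else None)
E
```

```text
time: 18.65
eef_pos: [0.5381, -0.3755, 0.1412]
tool_rot: [[-0.991, 0.132, 0.002], [0.132, 0.991, -0.002], [-0.003, -0.001, -1.0]]
contact_force: [0.1, 0.7, -0.6]
grip_width: 0.0675
gripper_force: 40.0
pred near top corners [[237.2, 129.1], [395.1, 129.1]]
115 None
117 None
119 None
121 None
123 None
125 None
127 (np.int64(238), np.int64(459), 168, 126)
129 (np.int64(238), np.int64(459), 166, 127)
131 (np.int64(238), np.int64(394), 157, 127)
133 (np.int64(238), np.int64(394), 157, 126)
135 (np.int64(238), np.int64(394), 157, 125)
137 (np.int64(238), np.int64(394), 157, 127)
139 (np.int64(238), np.int64(394), 157, 125)
141 (np.int64(239), np.int64(394), 156, 124)
```

Lid in hand is within about 1 mm of the prediction. Lowering between the uprights.

```bash
python3 -m handwheel '[[0,0.02,0.04,-0.6,0,0,0],[0,0,0,-0.6,0,0,0],[0,0,0,-0.6,0,0,0],[0,0,0,-0.6,0,0,0],[0,0,0,-0.4,0,0,0]]'
python3 -m handwheel '[[0,0,0,-0.15,0,0,0],[0,0,0,-0.15,0,0,0],[0,0,0,-0.15,0,0,0],[0,0,0,-0.15,0,0,0],[0,0,0,0,0,0,0]]'
```

```text
time: 19.12
eef_pos: [0.5366, -0.3738, 0.0799]
tool_rot: [[-0.991, 0.133, -0.003], [0.133, 0.991, 0.003], [0.003, 0.002, -1.0]]
contact_force: [-0.4, -0.1, -1.0]
grip_width: 0.0675
gripper_force: 40.0
time: 19.53
eef_pos: [0.538, -0.375, 0.0717]
tool_rot: [[-0.991, 0.133, 0.001], [0.133, 0.991, -0.001], [-0.001, -0.001, -1.0]]
contact_force: [-0.6, -0.7, -0.6]
grip_width: 0.0674
gripper_force: 40.0
```

```bash
python3 -m handwheel '[[0,0,0,-0.1,0,0,0],[0,0,0,-0.1,0,0,0],[0,0,0,0,0,0,0]]'
python3 -m handwheel '[[0,0,0,-0.1,0,0,0],[0,0,0,-0.1,0,0,0],[0,0,0,0,0,0,0]]'
python3 -m handwheel '[[0,0,0,-0.1,0,0,0],[0,0,0,-0.1,0,0,0],[0,0,0,0,0,0,0]]'
```

```text
time: 19.78
eef_pos: [0.5381, -0.375, 0.0685]
tool_rot: [[-0.991, 0.133, 0.001], [0.133, 0.991, -0.001], [-0.002, -0.001, -1.0]]
contact_force: [-0.5, 0.6, 4.0]
grip_width: 0.067
gripper_force: 40.0
time: 20.03
eef_pos: [0.5382, -0.3751, 0.0666]
tool_rot: [[-0.991, 0.133, 0.002], [0.133, 0.991, -0.002], [-0.002, -0.001, -1.0]]
contact_force: [-2.6, 2.1, 10.9]
grip_width: 0.0673
gripper_force: 40.0
time: 20.28
eef_pos: [0.5382, -0.3751, 0.0665]
tool_rot: [[-0.991, 0.133, 0.003], [0.133, 0.991, -0.002], [-0.003, -0.002, -1.0]]
contact_force: [-8.9, 5.9, 23.6]
grip_width: 0.0675
gripper_force: 40.0
```

The stop at TCP z=66.5 mm matches the fully-home height. Releasing, then pressing on top with closed fingers to make sure.

```bash
python3 -m handwheel '[[0,0,0,0.2,0,0,0],[0,0,0,0,0,0,0],[0.88,0,0,0,0,0,0],[0.88,0,0,0,0,0,0],[0.88,0,0,0,0,0,0]]'
python3 -m handwheel '[[0.88,0,0,0.3,0,0,0],[0.88,0,0,0.6,0,0,0],[0.88,0,0,1,0,0,0],[0.88,0,0,1,0,0,0],[0.88,0,0,0,0,0,0]]'
python3 -m handwheel '[[0,0,0,0,0,0,0],[0,0,0,0,0,0,0],[0,0,0,0,0,0,0],[0,0,0,0,0,0,0],[0,0,0,0,0,0,0]]' 20
python3 -m handwheel '[[0,0,0,0,0,0,0],[0,0,0,0,0,0,0],[0,0,0,0,0,0,0]]'
```

```text
time: 20.7
eef_pos: [0.5374, -0.3745, 0.0621]
tool_rot: [[-0.991, 0.133, -0.001], [0.133, 0.991, 0.001], [0.001, 0.001, -1.0]]
contact_force: [0.7, 0.1, -0.5]
grip_width: 0.0816
gripper_force: 0.0
time: 21.12
eef_pos: [0.54, -0.3766, 0.1273]
tool_rot: [[-0.991, 0.133, 0.008], [0.133, 0.991, -0.006], [-0.009, -0.005, -1.0]]
contact_force: [0.5, -0.4, 1.5]
grip_width: 0.0827
gripper_force: 0.0
time: 21.53
eef_pos: [0.5371, -0.3743, 0.1196]
tool_rot: [[-0.991, 0.133, -0.002], [0.133, 0.991, 0.002], [0.002, 0.001, -1.0]]
contact_force: [0.7, 0.5, -0.6]
grip_width: 0.0528
gripper_force: 0.0
time: 21.78
eef_pos: [0.5376, -0.3747, 0.1209]
tool_rot: [[-0.991, 0.133, -0.0], [0.133, 0.991, 0.0], [0.0, 0.0, -1.0]]
contact_force: [-0.2, 0.7, 0.9]
grip_width: 0.0327
gripper_force: 0.0
```

```bash
python3 -m handwheel '[[0,0,0,0,0,0,0],[0,0,0,0,0,0,0],[0,0,0,0,0,0,0],[0,0,0,-0.5,0,0,0],[0,0,0,-0.5,0,0,0]]'
python3 -m handwheel '[[0,0,0,-0.4,0,0,0],[0,0,0,-0.2,0,0,0],[0,0,0,0,0,0,0]]'
python3 -m handwheel '[[0,0,0,-0.15,0,0,0],[0,0,0,-0.15,0,0,0],[0,0,0,0,0,0,0]]'
python3 -m handwheel '[[0,0,0,-0.15,0,0,0],[0,0,0,-0.15,0,0,0],[0,0,0,0,0,0,0]]'
```

```text
time: 22.2
eef_pos: [0.5381, -0.3751, 0.1013]
tool_rot: [[-0.991, 0.133, 0.002], [0.133, 0.991, -0.001], [-0.002, -0.001, -1.0]]
contact_force: [0.9, -0.4, -0.3]
grip_width: 0.001
gripper_force: 0.0
time: 22.45
eef_pos: [0.5366, -0.3738, 0.0864]
tool_rot: [[-0.991, 0.133, -0.003], [0.133, 0.991, 0.003], [0.004, 0.002, -1.0]]
contact_force: [0.5, 1.0, -0.3]
grip_width: 0.0005
gripper_force: 0.0
time: 22.7
eef_pos: [0.5376, -0.3746, 0.0827]
tool_rot: [[-0.991, 0.133, -0.0], [0.133, 0.991, 0.0], [0.0, 0.0, -1.0]]
contact_force: [-0.1, 0.4, 0.4]
grip_width: 0.0001
gripper_force: 0.0
time: 22.95
eef_pos: [0.5374, -0.3745, 0.0764]
tool_rot: [[-0.991, 0.133, -0.001], [0.133, 0.991, 0.001], [0.001, 0.001, -1.0]]
contact_force: [0.5, 0.2, -0.6]
grip_width: -0.0
gripper_force: 0.0
```

```bash
python3 -m handwheel '[[0,0,0,-0.1,0,0,0],[0,0,0,-0.1,0,0,0],[0,0,0,0,0,0,0]]'
python3 -m handwheel '[[0,0,0,-0.1,0,0,0],[0,0,0,-0.1,0,0,0],[0,0,0,0,0,0,0],[0,0,0,0,0,0,0]]'
python3 -m handwheel '[[0,0,0,-0.1,0,0,0],[0,0,0,-0.1,0,0,0],[0,0,0,0,0,0,0],[0,0,0,0,0,0,0]]'
```

```text
time: 23.2
eef_pos: [0.5378, -0.3748, 0.0734]
tool_rot: [[-0.991, 0.133, 0.001], [0.133, 0.991, -0.0], [-0.001, -0.0, -1.0]]
contact_force: [0.1, 0.1, 0.7]
grip_width: 0.0007
gripper_force: 0.0
time: 23.53
eef_pos: [0.5379, -0.3749, 0.0732]
tool_rot: [[-0.991, 0.133, 0.002], [0.133, 0.991, -0.001], [-0.002, -0.001, -1.0]]
contact_force: [-5.6, 3.6, 12.4]
grip_width: 0.0003
gripper_force: 6.5
time: 23.87
eef_pos: [0.5379, -0.3749, 0.0731]
tool_rot: [[-0.991, 0.133, 0.003], [0.133, 0.991, -0.003], [-0.003, -0.002, -1.0]]
contact_force: [-8.8, 6.5, 25.5]
grip_width: 0.0003
gripper_force: 12.4
```

The lid top is at 73.1−19 = 54 mm and rigid under 25 N, so it is fully home. Retreating for a last look.

```bash
python3 -m handwheel '[[0,0,0,0.4,0,0,0],[0,0,0,1,0,0,0],[0,0,0,1,0,0,0],[0,0,0,1,0,0,0],[0,0,0,1,0,0,0]]' >/dev/null
python3 -m handwheel '[[0,0,0,1,0,0,0],[0,0,0,1,0,0,0],[0,-1,0,0,0,0,0],[0,-1,0,0,0,0,0],[0,-1,0,0,0,0,0]]' >/dev/null
python3 -m handwheel '[[0,-1,0,0,0,0,0],[0,-1,0,0,0,0,0],[0,-1,0,0,0,0,0],[0,0,0,0,0,0,0],[0,0,0,0,0,0,0]]' |head -2
python3 - <<'E'
from h import *
o=get_obs(); c=cam('wrist',o); w=snap('wrist','w7.png'); s=snap('scene','s7.png'); t=snap('top','t7.png')
f=lambda i:cv2.cvtColor(i,cv2.COLOR_RGB2BGR)
a=cv2.resize(f(s)[190:340,60:270],(400,286)); b=cv2.resize(f(w)[150:400,150:500],(400,286)); d=cv2.resize(f(t)[90:420,120:540],(400,314))
cv2.imwrite('pics/f.png',np.vstack([np.hstack([a,b]),np.hstack([d,np.zeros_like(d)])])[:600])
u=np.array([.991,-.132]);v=np.array([.132,.991]);C=np.array([.5353,-.3742])
print(proj(*c,[np.r_[C-.078*u+b*v,.054] for b in(-.034,.034)]).round(1).tolist())
E
```

```text
time: 25.12
eef_pos: [0.4174, -0.3748, 0.1933]
[[295.7, 275.0], [377.4, 274.9]]
```

View pics/f.png

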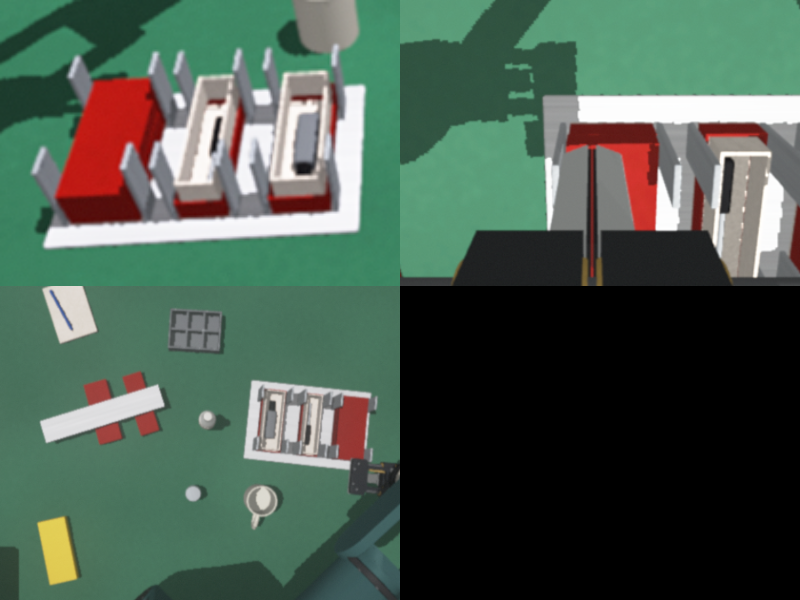

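The lid sits flush on the broad case with no pale neck line visible (scene crop around (110,150)). Everything else is where it was.

```bash
python3 -c "
from plant import order
print(order.sign_off())"
```

```text
the job is handed in; nothing more can be done
None
```

The broad lid is fully home on the spectacles case, pressed rigid at 25 N with its top at 54 mm and no gap visible; nothing else looks moved, and I handed the job in at about 25 s.

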